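Bolt the seasoning chest shut

TASK

The lid of the steel seasoning chest is shut but not bolted: lift the bolt's handle, slide the bolt across to the notch that lies just short of its end stop, turn the handle fully down into that notch and let go. The notched bracket is light: find the notch by feel, never force the handle against rail or stop, and leave the bottle, the jar and the small pot where they stand.

Things in the scene. Friction and masses are not known exactly. Their poses are not given: they have to be found in the camera images.
- chest: Low stainless seasoning chest, 306 x 440 mm and 140 mm high, fixed to the table. Origin: centre of its underside; its x axis points away from its front (the robot's side), y along its long side to the left seen from the robot, z up.
- rod (a point): Point on the bolt rod's centreline: chest x = -30 mm, y = 0, 172 mm above the table, 32 mm above the lid. The 16 mm round steel rod runs along the chest's y, through a rear guide block (y = -112 to -98 mm) towards a keeper block on the fixed deck (y = 113 to 177 mm); both blocks are 34 mm wide with tops 14 mm above the centreline.
- knob (a point): Centre of the 22 mm steel ball on the end of the handle, a 10 mm stem square to the rod; 75 mm from the rod's centreline. At bolt = 0 it is at chest y = -64 mm. Down, the ball lies in front (-x) of the rod at rod height; upright, 75 mm above it. It can be pinched from above with fingers closing along the chest's y; the ball turns between them.
- bolt (a joint): How far the bolt has slid, m: 0 drawn back, growing along the chest's +y towards the keeper. Starts at 0 to 0.006. Friction about 3 N; stays where left. The handle fits the notch at one place between 0.050 and 0.078 (1.7 mm either way) and meets the stop plate 0.010 farther on; the place differs from chest to chest and must be felt.
- handle (a joint): Angle of the handle, rad: 0 level towards the chest's front (fully down), 1.57 upright, at most 1.75. Starts at 0 to 0.3. Friction about 1.2 N at the ball; stays where left. It passes over the rail only above about 0.55.
- catch: Steel catch on the lid in front of the rod. Origin on the lid under the rod, at chest y = 0; axes as the chest's. Along +y its bracket is a rail 28 mm long, a notch 13.5 mm wide and open upward, a land 8 mm long, and an 8 mm thick stop plate. Rail and land lie 20 to 32 mm in front of the rod's centreline, tops 6 mm above it. More than 20 N on the bracket, from handle or gripper, bends it.
- notch_mid (a point): Middle place of the notch, 26 mm in front of the rod's centreline, at its height. The real notch lies up to 14 mm either way of this along y (at the middle place the handle fits at bolt = 0.064). The stop plate spans 24 mm in front to 10 mm behind the centreline, top 24 mm above it, with a step 10 mm above it out to 34 mm in front. A press on the ball loads rail or land 2.5 to 3.5 times over.
- sauce: Tall amber sauce bottle, 60 mm wide, 210 mm high, standing on the table to the left; origin at the centre of its underside. Leave alone.
- jar: Squat glass jar with a lid, 64 mm wide, 90 mm high, on the table to the right; origin at the centre of its underside. Leave alone.
- pot: Small white spice pot with a steel lid, 48 mm wide, 70 mm high, on the table to the right; origin at the centre of its underside. Leave alone.

How it is judged:
By the outcome, as a careful person would: the job done as asked, in the order asked, and still so for the second after the job is handed in, with the robot touching nothing.
It also fails if it takes over 54 s, if anything falls off the work surface, if the arm or the gripper's body presses on something with over 40 N, if the wrist force passes 120 N, or if a joint passes its speed limit or range.

ROBOT

A 7-joint arm with a two-finger parallel gripper is mounted at the origin on the work surface. World frame = base frame: x ahead of the robot, y to its left, z up, the work surface at z = 0. Lengths are in m, angles in degrees, forces in N, time in s.
With the tool pointing down it reaches from about 0.425 to 1.025 m from the base axis. Payload 3.6 kg.
Tool frame: the origin (TCP) lies between the finger pads; the fingertips stand 14 mm ahead of it and the grasp point (between the pads) lies 5 mm behind it (bot.nose_length is the distance from the TCP to the fingertips, in m); z points along the fingers, y is the line along which they close (so a half turn about z gives the same grasp; the last joint's range is limited). The gripper opens to 85 mm and grips with 20 to 120 N. Pads are 22 mm wide; open, the fingers measure 114 mm over their backs; the gripper's body (76 mm by 85 mm) begins 54 mm behind the grasp point. The pads swing forward as they close: fully open they stand 13 mm farther back than shut.
Start: joints at [-81.045, 33.873, 2.773, 92.16, -1.908, 54.013, -1.931], TCP at [0.179, 0.703, 0.213] pointing down, gripper open.
Joint ranges: [-153.93, 153.93], [-27.13, 128.08], [-72.61, 78.16], [10.71, 143.7], [-87.88, 267.88], [4.46, 118.87], [-176.78, 176.78]. Speed limits (degrees/s): [147.25, 147.25, 180, 180, 180, 180, 180].

INTERFACE

Orientations are given as [roll, pitch, yaw] about the fixed x, y, z axes, in that order (R = Rz(yaw) Ry(pitch) Rx(roll)).
In Python, from rig import bot gives the robot as it stands. The module is installed in compiled form; this text tells all that it offers.
- The arm moves only by the tool servo_tool, never from a script. Its argument "series" is a list of rows, each a list of 3 entries, a list of its own where there are three numbers: the turn, a rotation vector about the tool's x, y, z in degrees, then the shift along the tool's x, y, z in cm, then the gripper's target within -1 to 1 (shut at 1, half-way at 0, fully open at -1). A call has 1 to 10 rows; each row is the pose to reach, as a shift and turn from the pose commanded when the call began, along the tool's axes at that moment; what a row does not reach only later rows make up. A row lasts 1/8 s, in which the tool goes at most 62.5 mm and 10.7 degrees, less where a joint would pass 70% of its speed; a pose out of reach is approached as far as the arm can. A call with a gripper value outside its range is refused whole. The fingers move at their own pace and stop on an object; "grip_force" is the grip in N (left out, the last holds). Time passes only in rows, so rows that repeat a pose let the fingers close. It gives the time, the measured TCP pose, the force, the opening and the grip force at its end, in the units of the state.
- bot.get_state(): the state, without advancing time (a new reading comes with each control period).
- bot.camera(name): name is "scene" or "top" or "wrist"; returns the picture (384x512x3 uint8, red, green, blue); there is no depth.
- bot.calibration(name): a dict with "fx", "fy", "cx", "cy" (pixels), "dist" ([k1, k2, p1, p2, k3] as OpenCV has them; the pictures are not rectified), "R" (3x3) and "t" (3): a world point X has camera coordinates R X + t; the wrist camera has in their place "mount" (4x4, takes a point from camera to tool coordinates, whose origin is the TCP and whose axes are the flange's). Camera axes: x right, y down, z forward; pixel columns grow to the right and rows downward; lengths in m; the calibration is good to about 2 mm. A picture is of the moment at which its call begins: read the wrist's pose just before it. calibration takes no time and is no camera call.
- bot.job_done(): hands the job in; it is judged then, once.
The state is a dict: "clock": time; "joint_pos": joint angles; "qd": joint speeds; "joint_torque": joint torques, N m; "position": TCP position; "orientation": TCP orientation; "ft_force": force on the tool from outside, world axes, zero at the start; "ft_torque": the same for the moment, N m; "width": finger opening in m; "grip_force": force on a finger pad.
Only numpy, scipy, OpenCV 4.12 (cv2) and the standard library are available. Lean on these libraries where they do the work, as an engineer would, in place of code of your own. Each camera call takes 0.05 s, during which the arm holds its last target. There are 200 camera calls.

## Working session

There is one attempt and no reset: what is moved stays moved. The work goes in short steps, Python scripts to look and compute and a tool call to move; the robot and the scene stay as the last step left them, time stands still between calls to the robot, and variables do not carry over. Pictures are saved under pics/ and viewed, at most 10 in all, crops included, and the job is handed in when it is done.

Besides the shell and the picture viewer there is one more tool, called after "Call:" as name(argument=value, ...), one argument or row to a line, values as JSON. servo_tool: Moves the arm, as the interface text tells. Its arguments: {"type":"object","properties":{"series":{"type":"array","items":{"type":"array"}},"grip_force":{"type":"number"}},"required":["series"]}

```bash
mkdir -p pics; python3 - <<'E'
from rig import bot
import cv2
s=bot.get_state();print({k:s[k] for k in('clock','position','orientation','ft_force','width')})
for n in('scene','top'):
    cv2.imwrite(f'pics/{n}0.png',cv2.resize(bot.camera(n)[:,:,::-1],(800,600),interpolation=cv2.INTER_CUBIC))
    c=bot.calibration(n);print(n,c)
print(bot.calibration('wrist'))
E
```

```text
{'clock': 0.0, 'position': array([0.17899044, 0.70164031, 0.21163749]), 'orientation': array([-1.79871127e+02,  5.77982317e-03,  1.65691771e+02]), 'ft_force': array([-0.09391038,  0.0690383 , -1.34671182]), 'width': 0.08511322434954167}
scene {'fx': 399.5966694844604, 'fy': 399.5966694844604, 'cx': 254.51997262857648, 'cy': 192.9129125387613, 'dist': array([-0.08235149,  0.        ,  0.        ,  0.        ,  0.        ]), 'R': array([[ 0.20109187,  0.97955264, -0.00622038],
       [ 0.67671556, -0.14350824, -0.72212287],
       [-0.70825003,  0.14100361, -0.69173685]]), 't': array([-0.10791191, -0.26962148,  1.50454578])}
top {'fx': 468.55550469656606, 'fy': 468.55550469656606, 'cx': 256.5748044848398, 'cy': 188.54790856681885, 'dist': array([0.03888049, 0.        , 0.        , 0.        , 0.        ]), 'R': array([[ 0.02396   , -0.99968289, -0.00774779],
       [-0.99841322, -0.02353308, -0.05115885],
       [ 0.0509603 ,  0.00896127, -0.99866047]]), 't': array([-0.00813537,  0.53199074,  1.25427072])}
{'fx': 270.75380226694006, 'fy': 270.75380226694006, 'cx': 257.92990936939447, 'cy': 192.22007369819917, 'dist': array([-0.01639091,  0.        ,  0.        ,  0.        ,  0.        ]), 'mount': array([[ 3.66423240e-04, -9.46101576e-01, -3.23869842e-01,
         8.33273725e-02],
       [ 9.99999921e-01,  2.97628646e-04,  2.61945599e-04,
         6.05445577e-04],
       [-1.51434202e-04, -3.23869912e-01,  9.46101610e-01,
        -1.61189367e-01],
       [ 0.00000000e+00,  0.00000000e+00,  0.00000000e+00,
         1.00000000e+00]])}
```

View pics/top0.png

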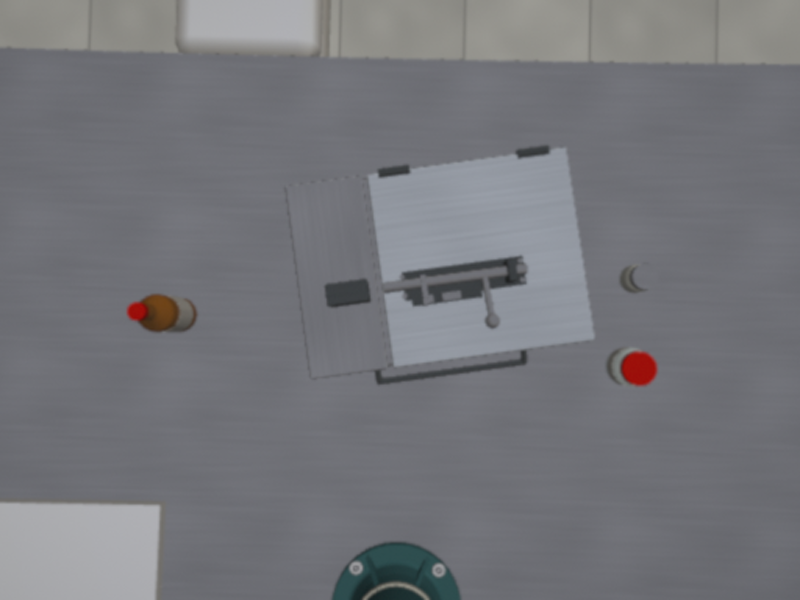

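View pics/scene0.png

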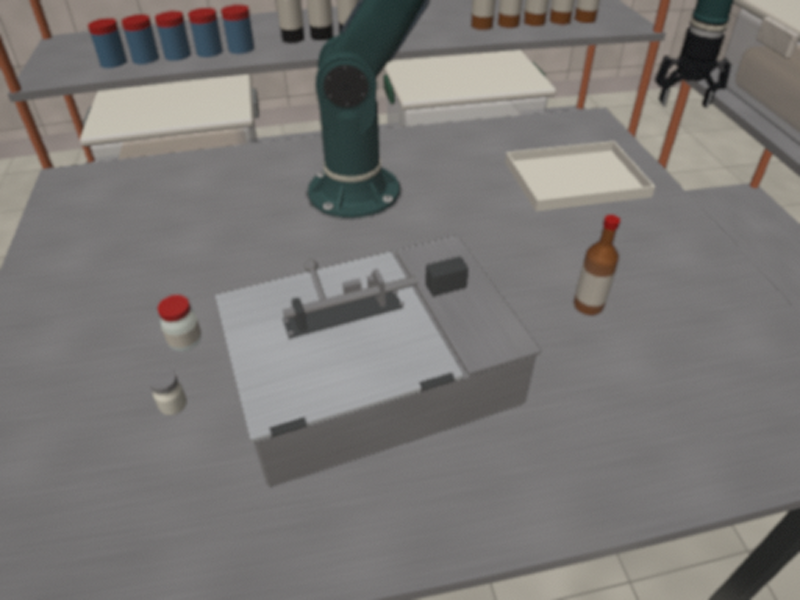

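Top view: the chest's top corners are at (286,186), (567,148), (594,339) and (311,378), and the knob is at (492,320). The bottle cap is at (137,311) on the left. The jar (638,368) and the pot (640,277) are on the right.

```bash
cat >h.py <<'E'
from rig import bot
import numpy as np, cv2
from scipy.spatial.transform import Rotation as Ro
def K(c): return np.array([[c['fx'],0,c['cx']],[0,c['fy'],c['cy']],[0,0,1.]])
def cam(n,s=None):
    c=bot.calibration(n)
    if n!='wrist': return c,np.array(c['R']),np.array(c['t'])
    T=np.eye(4);T[:3,:3]=Ro.from_euler('xyz',s['orientation'],degrees=True).as_matrix();T[:3,3]=s['position']
    W=np.linalg.inv(T@c['mount']);return c,W[:3,:3],W[:3,3]
def unproj(n,px,z,s=None):
    c,R,t=cam(n,s)
    u=cv2.undistortPoints(np.array([[px]],float),K(c),c['dist'])[0,0]
    d=R.T@[u[0],u[1],1];o=-R.T@t
    return o+d*(z-o[2])/d[2]
def proj(n,X,s=None):
    c,R,t=cam(n,s)
    return cv2.projectPoints(np.array([X],float),cv2.Rodrigues(R)[0],t,K(c),c['dist'])[0][0,0]
E
python3 - <<'E'
from h import *
f=512/800
P=np.array([unproj('top',(a*f,b*f),.14)[:2] for a,b in[(286,186),(567,148),(594,339),(311,378)]])
c=P.mean(0);yv=(P[0]-P[1])+(P[3]-P[2]);yv/=np.linalg.norm(yv);th=np.arctan2(-yv[0],yv[1])
print(P,c,np.degrees(th),np.linalg.norm(P[0]-P[1]),np.linalg.norm(P[1]-P[2]))
R=Ro.from_euler('z',th).as_matrix()
for h in(0,.15,.3,.45):
    k=R@[-.03-.075*np.cos(h),-.064,.172+.075*np.sin(h)]+[*c,0]
    print(h,k,proj('top',k)/f,proj('scene',k)/f)
for n,p,z in(('bottle',(137,311),.21),('jar',(638,368),.09),('pot',(640,277),.07)):print(n,unproj('top',np.array(p)*f,z))
s=bot.get_state();print(s['joint_pos'])
E
```

```text
[[ 0.69200454  0.18779494]
 [ 0.76162907 -0.25127274]
 [ 0.46389415 -0.29683443]
 [ 0.39293993  0.1395462 ]] [ 0.57761692 -0.05519151] 9.122629347654668 0.44455371467677285 0.3012008420579531
0 [ 0.48409211 -0.13502953  0.172     ] [491.72609365 323.11959117] [310.07399874 272.89877929]
0.15 [ 0.48492363 -0.13489601  0.18320786] [492.51768052 322.46886765] [309.503494   268.03345788]
0.3 [ 0.48739951 -0.13449844  0.19416402] [493.14573262 320.69104702] [309.20446284 263.83011697]
0.45 [ 0.49146414 -0.13384574  0.20462242] [493.59029395 317.79517428] [309.19003933 260.39165395]
bottle [0.48901282 0.38689504 0.21      ]
jar [ 0.41899195 -0.38013419  0.09      ]
pot [ 0.56743059 -0.38868518  0.07      ]
[-81.04464721  33.92062911   2.768901    92.23094362  -1.90757717
  54.01299316  -1.92955902]
```

Call:
servo_tool(
  series=[
    [[0,0,10],[0,0,-6],0],
    [[0,0,20],[0,0,-12],0],
    [[0,0,30],[-4.2,-2.8,-12],0],
    [[0,0,40],[-8.4,-5.6,-12],0],
    [[0,0,50],[-12.6,-8.4,-12],0],
    [[0,0,60],[-16.8,-11.2,-12],0],
    [[0,0,70],[-21,-14,-12],0],
    [[0,0,80],[-25.2,-16.8,-12],0],
    [[0,0,90],[-29.4,-19.6,-12],0],
    [[0,0,100],[-33.6,-22.4,-12],0],
  ],
)

```text
clock: 1.35
position: [0.45, 0.401, 0.3325]
orientation: [-180.0, 0.0, 65.4]
ft_force: [-0.4, 0.6, -0.9]
width: 0.0424
grip_force: 0.0
```

Call:
servo_tool(
  series=[
    [[0,0,6],[-5,2.7,0],0],
    [[0,0,12],[-10,5.4,0],0],
    [[0,0,18],[-15,8.1,0],0],
    [[0,0,24],[-20,10.8,0],0],
    [[0,0,30],[-25,13.5,0],0],
    [[0,0,36],[-30,16.2,0],0],
    [[0,0,42],[-35,18.9,0],0],
    [[0,0,48],[-40,21.6,0],0],
    [[0,0,54],[-44,23.8,0],0],
    [[0,0,56.3],[-47.3,25.5,0],0],
  ],
)

```text
clock: 2.6
position: [0.4866, -0.1355, 0.3327]
orientation: [180.0, 0.0, 9.2]
ft_force: [0.6, 0.5, -0.5]
width: 0.0423
grip_force: 0.0
```

```bash
python3 - <<'E'
from h import *
s=bot.get_state();print(s['clock'],s['position'],s['orientation'],s['joint_pos'],s['ft_force'])
cv2.imwrite('pics/w1.png',cv2.resize(bot.camera('wrist')[:,:,::-1],(800,600),interpolation=cv2.INTER_CUBIC))
E
```

```text
2.6 [ 0.48658154 -0.13554754  0.33266951] [1.79997955e+02 1.54797835e-02 9.20528902e+00] [-34.60289713  15.16576769  56.16913891 113.64285191 -14.73159788
  58.64568941 -52.38078198] [ 0.60334477  0.5005789  -0.49430955]
```

View pics/w1.png

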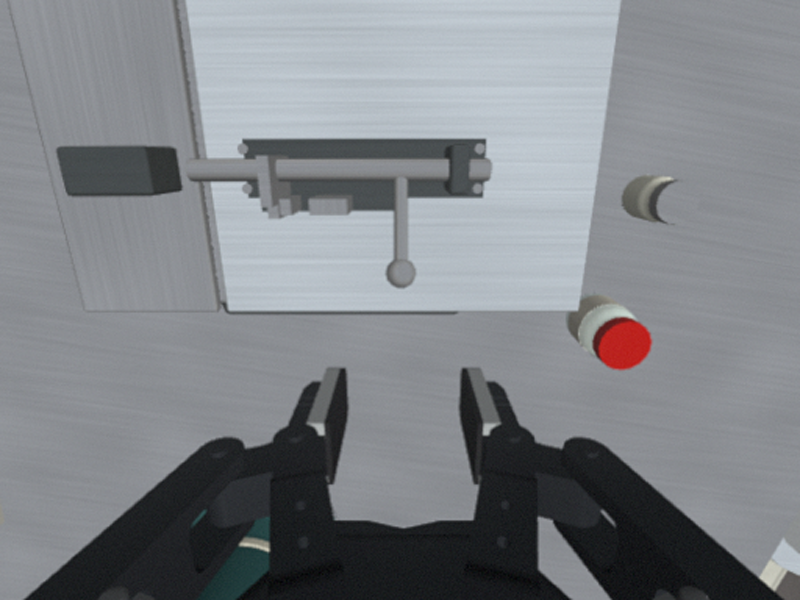

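Wrist view: the knob is at (401,272), and the rod runs horizontally at row 169, so the yaw matches. The rail spans columns 310-352 and the notch is about 290-310, centred near 300. The stem is at column 402.

```bash
python3 - <<'E'
from h import *
s=bot.get_state();f=.64
th=np.radians(9.15);R=Ro.from_euler('z',th).as_matrix()
rod=R.T@unproj('wrist',(402*f,169*f),.178,s)
print('rod chest-axes',rod)
for h in(0,.1,.2,.3):
    z=.172+.075*np.sin(h);k=unproj('wrist',(401*f,272*f),z,s);kc=R.T@k
    print(h,k,kc,'reach',rod[0]-kc[0],.075*np.cos(h),'to TCP',R.T@(k-s['position']))
for u in(352,310,290,278):print(u,R.T@unproj('wrist',(u*f,205*f),.178,s))
print('stem',R.T@unproj('wrist',(402*f,215*f),.178,s))
E
```

```text
rod chest-axes [ 0.53264339 -0.21664404  0.178     ]
0 [ 0.48327888 -0.14032618  0.172     ] [ 0.45481473 -0.21539144  0.172     ] reach 0.07782865654386245 0.075 to TCP [-0.00277829  0.0013019  -0.16138758]
0.1 [ 0.48526307 -0.14001798  0.17948751] [ 0.45682268 -0.21540269  0.17948751] reach 0.07582070785832173 0.07462531239585193 to TCP [-0.00077035  0.00129065 -0.15390007]
0.2 [ 0.48722743 -0.13971286  0.1869002 ] [ 0.45881057 -0.21541383  0.1869002 ] reach 0.07383282193230728 0.07350499333809311 to TCP [ 0.00121754  0.00127951 -0.14648738]
0.3 [ 0.48915234 -0.13941387  0.19416402] [ 0.46075853 -0.21542474  0.19416402] reach 0.07188486106488429 0.07165023668442044 to TCP [ 0.0031655   0.0012686  -0.13922356]
352 [ 0.50753499 -0.17975415  0.178     ]
310 [ 0.50775641 -0.14889486  0.178     ]
290 [ 0.50786982 -0.13419021  0.178     ]
278 [ 0.50794036 -0.12536258  0.178     ]
stem [ 0.50002534 -0.21644294  0.178     ]
```

```bash
python3 - <<'E'
from h import *
im=cv2.imread('pics/w1.png')
# native-resolution crop from saved upscaled picture
cv2.imwrite('pics/w1c.png',cv2.resize(im[140:300,230:430],(800,640))[:600])
E
```

```text
(no output)
```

View pics/w1c.png

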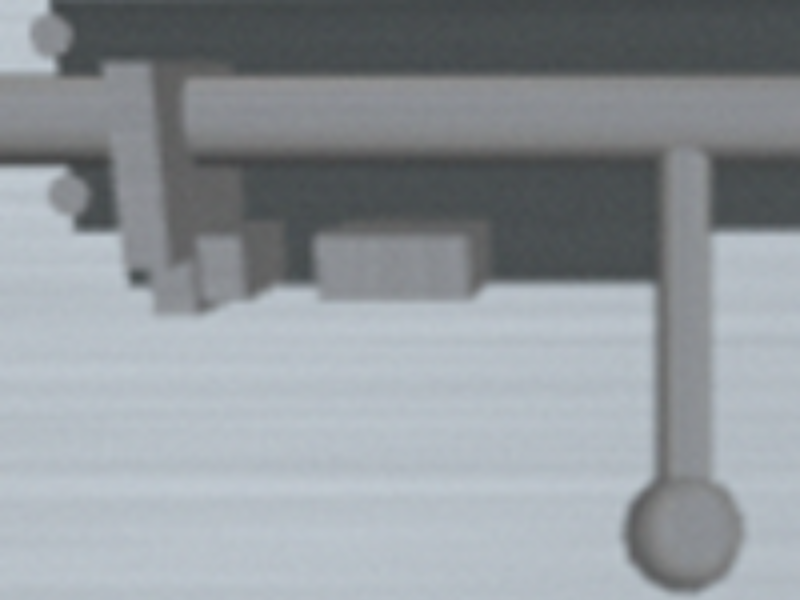

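The crop gives the notch 75 mm beyond the stem, so the stop should come at about 85 mm. Next I lower onto the ball and pinch it gently.

Call:
servo_tool(
  series=[
    [[0,0,0],[0.1,-0.13,5],0],
    [[0,0,0],[0.1,-0.13,10],0],
    [[0,0,0],[0.1,-0.13,13],0],
    [[0,0,0],[0.1,-0.13,15],0],
    [[0,0,0],[0.1,-0.13,15],0],
    [[0,0,0],[0.1,-0.13,15],0.3],
  ],
  grip_force=20,
)

```text
clock: 3.4
position: [0.4883, -0.1323, 0.1834]
orientation: [180.0, -0.0, 9.4]
ft_force: [0.3, -0.0, 0.3]
width: 0.0298
grip_force: 0.0
```

Call:
servo_tool(
  series=[
    [[0,0,0],[0,0,0],1],
    [[0,0,0],[0,0,0],1],
    [[0,0,0],[0,0,0],1],
    [[0,0,0],[0,0,0],1],
  ],
  grip_force=20,
)

```text
clock: 3.9
position: [0.4882, -0.1322, 0.1831]
orientation: [180.0, -0.0, 9.4]
ft_force: [-0.9, -0.4, 1.1]
width: 0.0
grip_force: 0.3
```

```bash
python3 - <<'E'
from h import *
s=bot.get_state();print(s['position'],s['ft_force'],s['ft_torque'],s['width'],s['joint_pos'])
cv2.imwrite('pics/w2.png',cv2.resize(bot.camera('wrist')[:,:,::-1],(800,600),interpolation=cv2.INTER_CUBIC))
E
```

```text
[ 0.48816917 -0.13222659  0.1830628 ] [-0.90520172 -0.38961428  1.06532915] [-0.04315616 -0.02818149 -0.01699057] 6.5141416911510655e-06 [-23.54122026  26.75980423  45.60093309 123.03934185 -29.18978538
  41.29481573 -39.03587927]
```

View pics/w2.png

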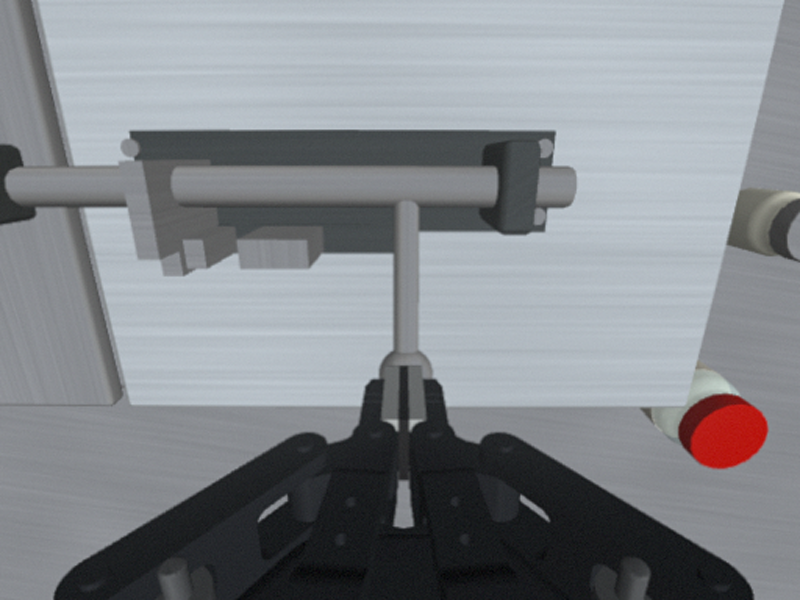

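The fingers shut on nothing. The ball is at about (405,372), partly hidden behind the pads and centred on them sideways. My pose reading was stale, so I re-measure.

```bash
python3 - <<'E'
from h import *
s=bot.get_state();f=.64;print(s['position'],s['orientation'])
R=Ro.from_euler('xyz',s['orientation'],degrees=True).as_matrix()
rod=unproj('wrist',(405*f,186*f),.178,s)
for h in(0,.1,.2,.3):
    z=.172+.075*np.sin(h);k=unproj('wrist',(405*f,373*f),z,s)
    print(h,k,'reach',R.T@(rod-k),.075*np.cos(h),'to TCP in tool',R.T@(k-s['position']))
print(proj('wrist',s['position'],s)/f,proj('wrist',s['position']-[0,0,.014],s)/f)
E
```

```text
[ 0.48808151 -0.1321991   0.18298394] [ 1.79992874e+02 -2.99752065e-02  9.39243603e+00]
0 [ 0.47813952 -0.13427924  0.172     ] reach [ 0.08313473 -0.00018194 -0.00595653] 0.075 to TCP in tool [-0.01015392  0.00042839  0.01097868]
0.1 [ 0.48216202 -0.13357237  0.17948751] reach [ 0.07904689 -0.00014193  0.00152884] 0.07462531239585193 to TCP in tool [-0.00606608  0.00038838  0.00349331]
0.2 [ 0.48614432 -0.13287256  0.1869002 ] reach [ 0.07499989 -0.00010232  0.00893943] 0.07350499333809311 to TCP in tool [-0.00201907  0.00034877 -0.00391728]
0.3 [ 0.49004665 -0.13218681  0.19416402] reach [ 7.10341676e-02 -6.35065774e-05  1.62011726e-02] 0.07165023668442044 to TCP in tool [ 0.00194664  0.00030996 -0.01117902]
[404.148424   364.29109337] [404.0707921  349.98576898]
```

```bash
python3 - <<'E'
from h import *
im=cv2.imread('pics/w2.png')
cv2.imwrite('pics/w2c.png',cv2.resize(im[320:470,310:510],(800,600)))
s=bot.get_state()
R=Ro.from_euler('xyz',s['orientation'],degrees=True).as_matrix()
for q in([.011,0,.014],[-.011,0,.014],[.011,0,.0],[.011,0,-.02],[.011,.011,.014]):print(q,proj('wrist',R@q+s['position'],s)/.64)
E
```

```text
[0.011, 0, 0.014] [404.10372464 327.66043376]
[-0.011, 0, 0.014] [404.04650707 371.4603282 ]
[0.011, 0, 0.0] [404.18127929 340.59994636]
[0.011, 0, -0.02] [404.31462486 362.85892092]
[0.011, 0.011, 0.014] [428.6778803  327.66830254]
```

View pics/w2c.png

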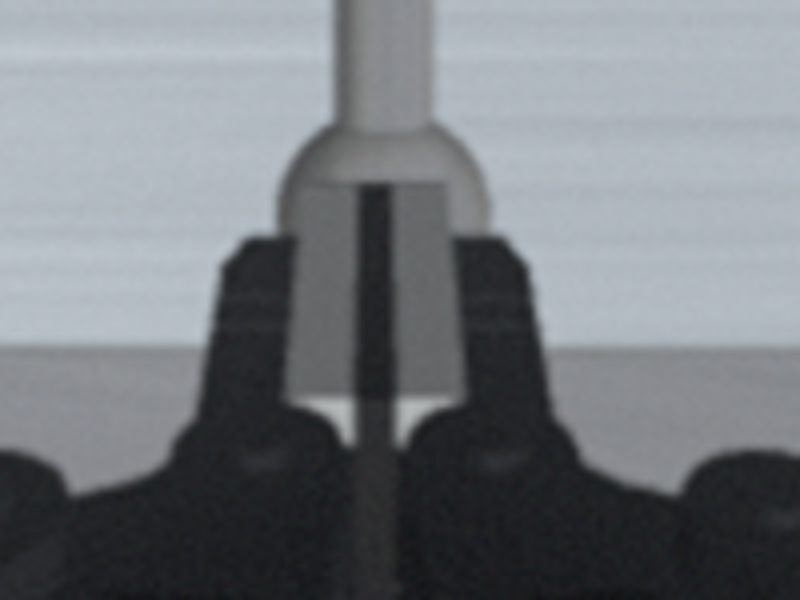

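The pad tips show at row 366, but with tips 14 mm ahead they should appear near row 330. The fingers therefore seem to end well short of that. I'll check `bot.nose_length`.

```bash
python3 - <<'E'
from h import *
print(bot.nose_length)
f=.64
cv2.imwrite('pics/s2.png',cv2.resize(bot.camera('scene')[110:240,140:300,::-1],(800,600)[:2],interpolation=cv2.INTER_CUBIC))
s=bot.get_state();print(proj('scene',s['position']),s['position'],s['clock'])
E
```

```text
0.014
[199.29122678 172.26462456] [ 0.4880371  -0.13215483  0.1829094 ] 4.0
```

View pics/s2.png

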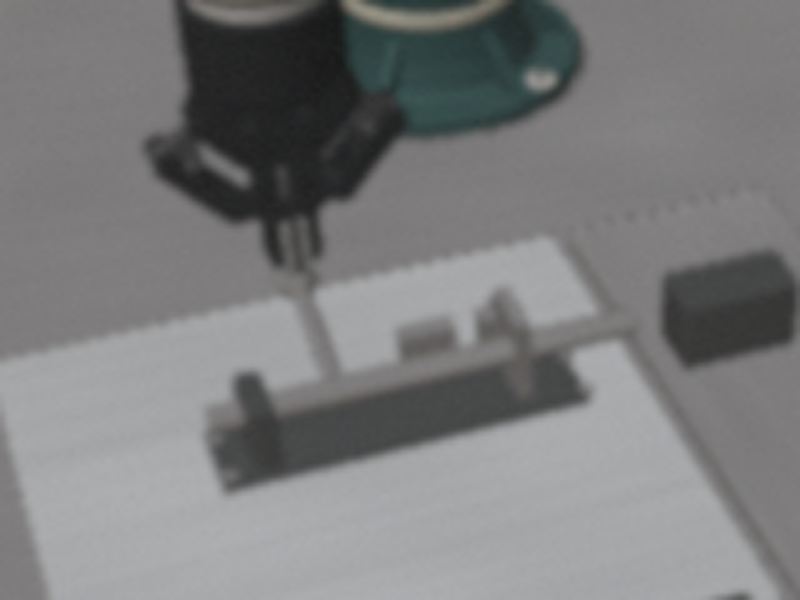

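Both cameras agree that the shut fingertips are about 20 mm behind the reported TCP, just above the ball. I'll open, go about 30 mm lower in stages while watching the force, then close.

Call:
servo_tool(
  series=[
    [[0,0,0],[0,0,-0.3],0],
    [[0,0,0],[0,0,-0.3],0],
    [[0,0,0],[0,0,-0.3],0],
    [[0,0,0],[0,0,0.7],0],
    [[0,0,0],[0,0,1.4],0],
    [[0,0,0],[0,0,1.4],0],
  ],
)

```text
clock: 4.75
position: [0.4871, -0.132, 0.1679]
orientation: [-180.0, 0.1, 9.4]
ft_force: [-0.7, -0.8, 0.1]
width: 0.0427
grip_force: 0.0
```

Call:
servo_tool(
  series=[
    [[0,0,0],[0,0,0.8],0],
    [[0,0,0],[0,0,1.5],0],
    [[0,0,0],[0,0,1.5],0.5],
    [[0,0,0],[0,0,1.5],1],
    [[0,0,0],[0,0,1.5],1],
    [[0,0,0],[0,0,1.5],1],
  ],
  grip_force=20,
)

```text
clock: 5.5
position: [0.4876, -0.1324, 0.1539]
orientation: [180.0, 0.0, 9.4]
ft_force: [-0.6, -0.4, -1.4]
width: 0.0205
grip_force: 19.6
```

```bash
python3 - <<'E'
from h import *
s=bot.get_state();print(s['clock'],s['position'],s['orientation'],s['ft_force'],s['ft_torque'],s['width'],s['grip_force'])
cv2.imwrite('pics/w3.png',cv2.resize(bot.camera('wrist')[:,:,::-1],(800,600),interpolation=cv2.INTER_CUBIC))
E
```

```text
5.5 [ 0.4876466  -0.13237813  0.15385679] [1.79987980e+02 9.58613267e-03 9.37717020e+00] [-0.6264773  -0.41017491 -1.40692219] [-0.20347361  0.1179849  -0.05284468] 0.02049686248271432 19.60267871618271
```

View pics/w3.png

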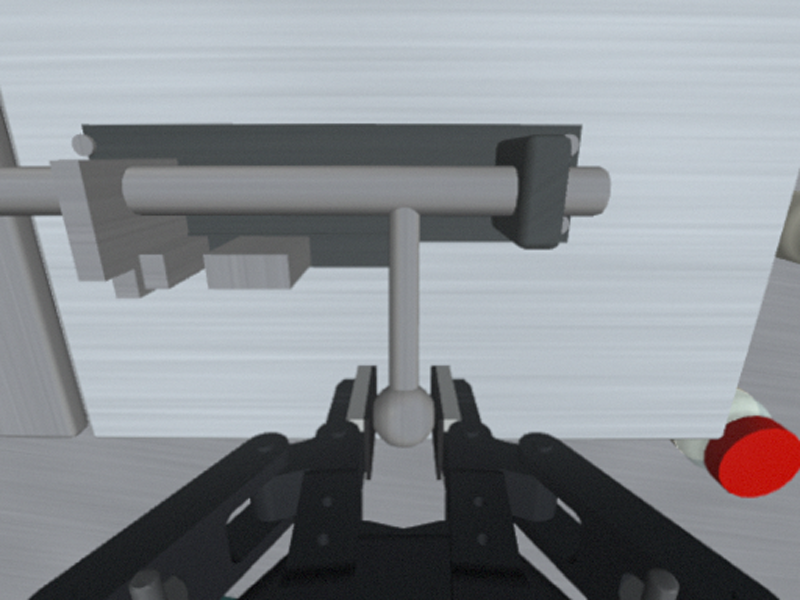

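The ball (403,414) is now pinched between the pads, with a 20.5 mm opening. Next I compute the current handle angle.

```bash
python3 - <<'E'
from h import *
from scipy.optimize import brentq
s=bot.get_state();f=.64
R=Ro.from_euler('xyz',s['orientation'],degrees=True).as_matrix()
rod=R.T@unproj('wrist',(403*f,190*f),.175,s)
def g(h,pr=0):
    k=R.T@unproj('wrist',(403*f,414*f),.172+.075*np.sin(h),s)
    return (rod[0]-k[0])-.075*np.cos(h)
h=brentq(g,-.2,.9);k=unproj('wrist',(403*f,414*f),.172+.075*np.sin(h),s)
print(h,k,R.T@(k-s['position']))
P=lambda u,v,z:(R.T@unproj('wrist',(u*f,v*f),z,s))[1]
# rail top edges and land top edges at row ~270; stem at same row
print('rail',P(207,270,.178),P(292,270,.178),'land',P(163,270,.178),P(140,270,.178),'stem',P(403,270,.18))
E
```

```text
0.274143850346946 [ 0.48878014 -0.13167711  0.19230421] [ 0.00124887 -0.00048224 -0.03844514]
rail 0.14386323976864038 0.17245495128334845 land 0.1289671645426881 0.12114676708417302 stem 0.20959082836749043
```

Call:
servo_tool(
  series=[
    [[0,0,0],[0.15,0,-0.45],1],
    [[0,0,0],[0.32,0,-0.92],1],
    [[0,0,0],[0.55,0,-1.4],1],
    [[0,0,0],[0.8,0,-1.86],1],
    [[0,0,0],[0.8,0,-1.86],1],
  ],
)

```text
clock: 6.18
position: [0.496, -0.1309, 0.173]
orientation: [-180.0, -0.0, 9.4]
ft_force: [-2.2, -1.5, 1.7]
width: 0.0203
grip_force: 19.8
```

Call:
servo_tool(
  series=[
    [[0,0,0],[0.33,0,-0.5],1],
    [[0,0,0],[0.69,0,-0.97],1],
    [[0,0,0],[0.69,0,-0.97],1],
  ],
)

```text
clock: 6.55
position: [0.503, -0.1298, 0.1827]
orientation: [-180.0, -0.0, 9.4]
ft_force: [-1.8, -1.9, 1.4]
width: 0.0203
grip_force: 19.8
```

```bash
python3 - <<'E'
from h import *
s=bot.get_state();print(s['clock'],s['position'],s['orientation'],s['ft_force'])
cv2.imwrite('pics/w4.png',cv2.resize(bot.camera('wrist')[:,:,::-1],(800,600),interpolation=cv2.INTER_CUBIC))
E
```

```text
6.55 [ 0.50303016 -0.12980191  0.18266224] [-1.79997308e+02 -3.73573318e-02  9.39346907e+00] [-1.764706   -1.88224978  1.40661184]
```

View pics/w4.png

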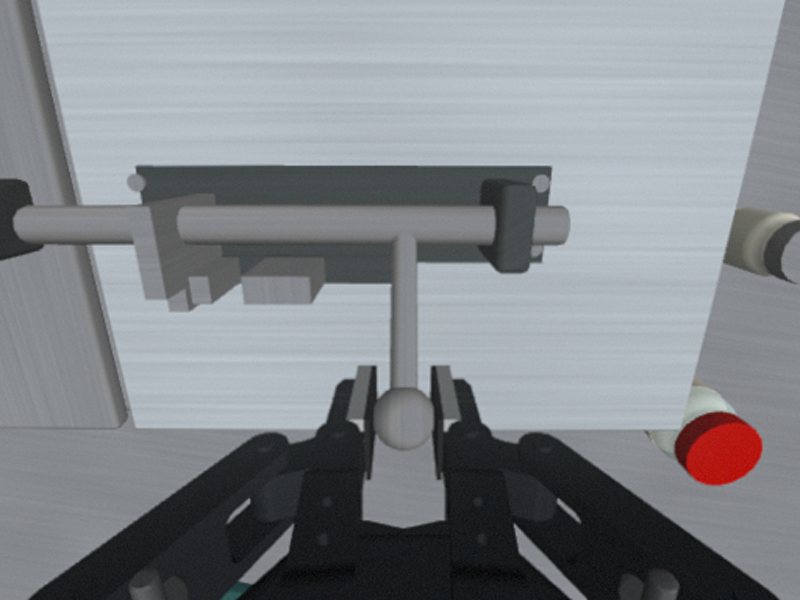

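The ball is still pinched at (403,419) and the handle is raised.

```bash
cat >>h.py <<'E'
from scipy.optimize import brentq
def handle(ball,rodrow,s):
    f=.64;R=Ro.from_euler('xyz',s['orientation'],degrees=True).as_matrix()
    rod=R.T@unproj('wrist',(ball[0]*f,rodrow*f),.175,s)
    K=lambda h:unproj('wrist',(ball[0]*f,ball[1]*f),.172+.075*np.sin(h),s)
    h=brentq(lambda h:rod[0]-(R.T@K(h))[0]-.075*np.cos(h),-.3,1.2)
    return h,K(h)
E
python3 - <<'E'
from h import *
s=bot.get_state();h,k=handle((403,419),224,s);R=Ro.from_euler('xyz',s['orientation'],degrees=True).as_matrix()
print(h,k,R.T@(k-s['position']),s['position'])
f=.64
P=lambda u,v,z:(R.T@unproj('wrist',(u*f,v*f),z,s))[1]
print(P(243,290,.178),P(211,290,.178),P(404,290,.195))
E
```

```text
Traceback (most recent call last):
  File "h.py", line 23, in handle
    h=brentq(lambda h:rod[0]-(R.T@K(h))[0]-.075*np.cos(h),-.3,1.2)
ValueError: f(a) and f(b) must have different signs
```

Handle angle is about 0.7, above the 0.55 needed to clear the rail. I'll slide most of the way, then creep.

Call:
servo_tool(
  series=[
    [[0,0,0],[0,-0.8,0],1],
    [[0,0,0],[0,-1.6,0],1],
    [[0,0,0],[0,-2.4,0],1],
    [[0,0,0],[0,-3.2,0],1],
    [[0,0,0],[0,-4.0,0],1],
    [[0,0,0],[0,-4.0,0],1],
  ],
)

```text
clock: 7.35
position: [0.4956, -0.0883, 0.1818]
orientation: [-179.9, 0.1, 9.5]
ft_force: [-2.3, -0.5, 1.7]
width: 0.02
grip_force: 19.8
```

Call:
servo_tool(
  series=[
    [[0,0,0],[0,-0.7,0],1],
    [[0,0,0],[0,-1.4,0],1],
    [[0,0,0],[0,-2.1,0],1],
    [[0,0,0],[0,-2.8,0],1],
    [[0,0,0],[0,-3.4,0],1],
    [[0,0,0],[0,-3.4,0],1],
  ],
)

```text
clock: 8.1
position: [0.4903, -0.0553, 0.182]
orientation: [-179.9, 0.0, 9.5]
ft_force: [-0.1, -0.2, -2.4]
width: 0.0201
grip_force: 19.8
```

```bash
python3 - <<'E'
from h import *
s=bot.get_state();print(s['clock'],s['position'],s['orientation'],s['ft_force'],s['joint_pos'])
cv2.imwrite('pics/w5.png',cv2.resize(bot.camera('wrist')[:,:,::-1],(800,600),interpolation=cv2.INTER_CUBIC))
E
```

```text
8.1 [ 0.49027441 -0.05530302  0.18200189] [-1.79900956e+02  3.17126056e-02  9.45726678e+00] [-0.10303665 -0.1750825  -2.41011244] [-33.12848668  26.19191677  46.39603172 124.48959866 -29.47828079
  40.71322487 -47.16251882]
```

View pics/w5.png

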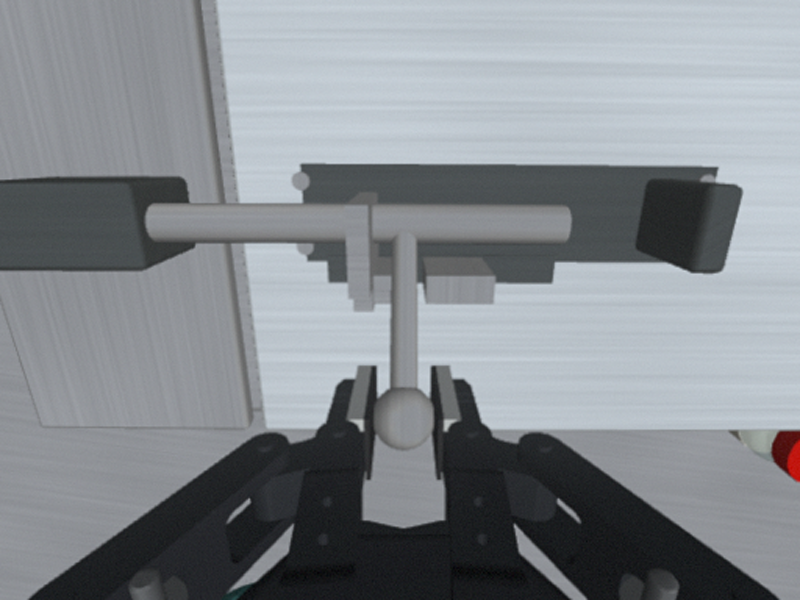

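Wrist view: the stem is at column 404, over the notch (about 390-424, with the rail's left end at 424 and centre near 407), so roughly 1 mm past centre. That was my tenth and last picture; from here I work by feel, averaging force readings.

```bash
cat >m.py <<'E'
from h import *
F=[];P=[]
for i in range(6):
    bot.camera('wrist');s=bot.get_state();F.append(s['ft_force']);P.append(s['position'])
c=Ro.from_euler('z',9.4,degrees=True).as_matrix()
F=np.array(F)@c;P=np.array(P)@c
print(round(s['clock'],2),'F chest',F.mean(0).round(2),'sd',F.std(0).round(2),'P chest mm',(P.mean(0)*1e3).round(2),'w',round(s['width'],4))
E
python3 m.py
```

```text
8.45 F chest [-0.25  2.03 -1.04] sd [0.37 1.04 0.27] P chest mm [ 474.65 -134.74  181.99] w 0.0207
```

Call:
servo_tool(
  series=[
    [[0,0,0],[0,-0.2,0],1],
    [[0,0,0],[0,-0.4,0],1],
    [[0,0,0],[0,-0.5,0],1],
    [[0,0,0],[0,-0.5,0],1],
  ],
)

```text
clock: 8.95
position: [0.4901, -0.0525, 0.1823]
orientation: [179.9, -0.0, 9.4]
ft_force: [0.4, -2.3, -2.2]
width: 0.0199
grip_force: 19.8
```

```bash
python3 m.py
```

```text
9.25 F chest [ 0.41 -3.06 -1.77] sd [0.47 0.44 0.4 ] P chest mm [ 474.91 -131.53  182.3 ] w 0.0203
```

Call:
servo_tool(
  series=[
    [[0,0,0],[0,-0.1,0],1],
    [[0,0,0],[0,-0.2,0],1],
    [[0,0,0],[0,-0.2,0],1],
  ],
)

```text
clock: 9.62
position: [0.4896, -0.0496, 0.1822]
orientation: [-180.0, -0.0, 9.4]
ft_force: [1.1, -2.6, 0.2]
width: 0.0205
grip_force: 19.9
```

```bash
python3 m.py
```

```text
9.93 F chest [ 0.8  -2.42 -0.56] sd [0.17 0.49 0.28] P chest mm [ 474.84 -128.95  182.18] w 0.0203
```

Call:
servo_tool(
  series=[
    [[0,0,0],[0,-0.1,0],1],
    [[0,0,0],[0,-0.15,0],1],
    [[0,0,0],[0,-0.15,0],1],
  ],
)

```text
clock: 10.3
position: [0.4893, -0.0483, 0.1821]
orientation: [180.0, -0.0, 9.4]
ft_force: [2.0, -3.1, -0.4]
width: 0.0201
grip_force: 19.9
```

```bash
python3 m.py
```

```text
10.6 F chest [ 1.19 -2.86 -1.07] sd [0.49 0.35 0.5 ] P chest mm [ 474.79 -127.61  182.14] w 0.0203
```

Call:
servo_tool(
  series=[
    [[0,0,0],[0,-0.05,0],1],
    [[0,0,0],[0,-0.1,0],1],
    [[0,0,0],[0,-0.1,0],1],
  ],
)

```text
clock: 10.98
position: [0.4891, -0.0478, 0.1822]
orientation: [180.0, -0.0, 9.4]
ft_force: [3.0, -3.2, -0.8]
width: 0.0202
grip_force: 19.8
```

```bash
python3 m.py
```

```text
11.28 F chest [ 2.16 -4.38 -2.29] sd [0.35 0.29 0.41] P chest mm [ 474.79 -127.    182.17] w 0.02
```

Call:
servo_tool(
  series=[
    [[0,0,0],[0,-0.05,0],1],
    [[0,0,0],[0,-0.1,0],1],
    [[0,0,0],[0,-0.1,0],1],
  ],
)

```text
clock: 11.65
position: [0.4892, -0.0477, 0.1822]
orientation: [179.9, -0.1, 9.4]
ft_force: [3.4, -6.5, -3.6]
width: 0.0203
grip_force: 19.8
```

```bash
python3 m.py
```

```text
11.95 F chest [ 1.94 -6.52 -3.29] sd [0.24 0.45 0.31] P chest mm [ 474.82 -126.95  182.19] w 0.0204
```

The stop is felt at chest y = -127.0 (measured position stalls, force rises to 6.5 N). The notch is therefore near -137.0, so I back off.

Call:
servo_tool(
  series=[
    [[0,0,0],[0,0.3,0],1],
    [[0,0,0],[0,0.6,0],1],
    [[0,0,0],[0,0.9,0],1],
    [[0,0,0],[0,1.2,0],1],
    [[0,0,0],[0,1.2,0],1],
  ],
)

```text
clock: 12.58
position: [0.4904, -0.058, 0.1818]
orientation: [-180.0, 0.0, 9.4]
ft_force: [1.9, 3.8, -5.0]
width: 0.0203
grip_force: 19.8
```

```bash
python3 m.py
```

```text
12.88 F chest [ 2.71  3.24 -4.92] sd [0.53 0.46 0.34] P chest mm [ 474.46 -137.31  181.91] w 0.0201
```

Call:
servo_tool(
  series=[
    [[0,0,0],[-0.15,-0.05,0.2],1],
    [[0,0,0],[-0.3,-0.1,0.4],1],
    [[0,0,0],[-0.48,-0.1,0.62],1],
    [[0,0,0],[-0.48,-0.1,0.62],1],
  ],
)

```text
clock: 13.38
position: [0.4867, -0.0586, 0.1761]
orientation: [179.9, -0.1, 9.4]
ft_force: [5.0, 1.4, -3.4]
width: 0.0202
grip_force: 19.8
```

```bash
python3 m.py
```

```text
13.68 F chest [ 4.82 -0.17 -3.8 ] sd [0.31 0.51 0.59] P chest mm [ 470.52 -137.28  176.05] w 0.0204
```

Call:
servo_tool(
  series=[
    [[0,0,0],[-0.1,0,0.15],1],
    [[0,0,0],[-0.2,0,0.3],1],
    [[0,0,0],[-0.2,0,0.3],1],
  ],
)

```text
clock: 14.05
position: [0.485, -0.0588, 0.1732]
orientation: [179.9, -0.1, 9.4]
ft_force: [5.9, 0.9, -3.3]
width: 0.0206
grip_force: 19.9
```

```bash
python3 m.py
```

```text
14.35 F chest [ 5.6  -0.47 -3.3 ] sd [0.45 0.36 0.34] P chest mm [ 468.9  -137.25  173.22] w 0.0206
```

Call:
servo_tool(
  series=[
    [[0,0,0],[0,0,0.15],1],
    [[0,0,0],[0,0,0.3],1],
    [[0,0,0],[0,0,0.3],1],
  ],
)

```text
clock: 14.72
position: [0.4833, -0.059, 0.1698]
orientation: [180.0, 0.0, 9.4]
ft_force: [2.9, -2.0, 0.1]
width: 0.0201
grip_force: 20.0
```

```bash
python3 m.py
```

```text
15.03 F chest [ 1.71 -2.6  -0.23] sd [0.53 0.33 0.53] P chest mm [ 467.18 -137.1   169.84] w 0.0201
```

Call:
servo_tool(
  series=[
    [[0,0,0],[-0.05,0,0.1],1],
    [[0,0,0],[-0.1,0,0.2],1],
    [[0,0,0],[-0.1,0,0.2],1],
  ],
)

```text
clock: 15.4
position: [0.4823, -0.0587, 0.1678]
orientation: [-180.0, 0.1, 9.4]
ft_force: [0.4, -2.7, 1.5]
width: 0.0203
grip_force: 20.2
```

```bash
python3 m.py
```

```text
15.7 F chest [-0.69 -2.94  1.57] sd [0.59 0.56 0.4 ] P chest mm [ 466.23 -136.56  167.78] w 0.0201
```

Call:
servo_tool(
  series=[
    [[0,0,0],[-0.06,0.05,0.15],1],
    [[0,0,0],[-0.12,0.05,0.3],1],
    [[0,0,0],[-0.12,0.05,0.3],1],
  ],
)

```text
clock: 16.08
position: [0.4811, -0.0588, 0.1645]
orientation: [-179.9, 0.1, 9.4]
ft_force: [-1.6, -1.0, 0.4]
width: 0.0203
grip_force: 20.2
```

```bash
python3 m.py
```

```text
16.38 F chest [-2.06 -1.26  0.34] sd [0.36 0.34 0.46] P chest mm [ 465.05 -136.58  164.58] w 0.0204
```

The handle is below rail height with only small forces, so it is in the notch. I continue down.

Call:
servo_tool(
  series=[
    [[0,0,0],[-0.1,0,0.3],1],
    [[0,0,0],[-0.2,0,0.6],1],
    [[0,0,0],[-0.28,0,0.9],1],
    [[0,0,0],[-0.28,0,0.9],1],
  ],
)

```text
clock: 16.88
position: [0.479, -0.0593, 0.1556]
orientation: [-180.0, 0.0, 9.4]
ft_force: [-0.7, 0.4, -0.0]
width: 0.0207
grip_force: 20.3
```

```bash
python3 m.py
```

```text
17.18 F chest [-0.95  0.96 -0.28] sd [0.38 0.56 0.4 ] P chest mm [ 462.94 -136.71  155.75] w 0.0204
```

Call:
servo_tool(
  series=[
    [[0,0,0],[-0.06,0,0.3],1],
    [[0,0,0],[-0.11,0,0.6],1],
    [[0,0,0],[-0.15,0,0.9],1],
    [[0,0,0],[-0.15,0,0.9],1],
  ],
)

```text
clock: 17.68
position: [0.4775, -0.0596, 0.1466]
orientation: [-180.0, 0.0, 9.4]
ft_force: [-1.1, 3.0, -0.8]
width: 0.0205
grip_force: 20.4
```

```bash
python3 m.py
```

```text
17.98 F chest [-0.56  2.57 -0.41] sd [0.6  0.53 0.31] P chest mm [ 461.32 -136.81  146.75] w 0.0203
```

Call:
servo_tool(
  series=[
    [[0,0,0],[-0.02,-0.04,0.3],1],
    [[0,0,0],[-0.04,-0.04,0.55],1],
    [[0,0,0],[-0.04,-0.04,0.55],1],
  ],
)

```text
clock: 18.35
position: [0.477, -0.0597, 0.1412]
orientation: [180.0, 0.0, 9.4]
ft_force: [-0.5, 3.0, -1.2]
width: 0.0202
grip_force: 20.5
```

```bash
python3 m.py
```

```text
18.65 F chest [-0.8   2.26 -0.86] sd [0.33 0.55 0.38] P chest mm [ 460.88 -136.83  141.31] w 0.0201
```

Call:
servo_tool(
  series=[
    [[0,0,0],[0,0,0.15],1],
    [[0,0,0],[0,0,0.25],1],
    [[0,0,0],[0,0,0.25],1],
  ],
)

```text
clock: 19.02
position: [0.477, -0.0597, 0.1388]
orientation: [180.0, 0.0, 9.4]
ft_force: [-2.1, 1.7, 1.6]
width: 0.0205
grip_force: 20.6
```

```bash
python3 m.py
```

```text
19.32 F chest [-1.8   1.57  0.2 ] sd [0.34 0.49 0.4 ] P chest mm [ 460.83 -136.8   138.87] w 0.0203
```

Call:
servo_tool(
  series=[
    [[0,0,0],[0,0,0.1],1],
    [[0,0,0],[0,0,0.15],1],
    [[0,0,0],[0,0,0.15],1],
  ],
)

```text
clock: 19.7
position: [0.477, -0.0597, 0.1374]
orientation: [180.0, 0.0, 9.4]
ft_force: [-2.1, 0.5, 1.8]
width: 0.0204
grip_force: 20.6
```

```bash
python3 m.py
```

```text
20.0 F chest [-2.24  1.29  0.87] sd [0.48 0.21 0.8 ] P chest mm [ 460.87 -136.77  137.38] w 0.0204
```

Call:
servo_tool(
  series=[
    [[0,0,0],[0,0,0.1],1],
    [[0,0,0],[0,0,0.1],1],
  ],
)

```text
clock: 20.25
position: [0.477, -0.0597, 0.1364]
orientation: [180.0, 0.0, 9.4]
ft_force: [-2.9, 0.5, 0.8]
width: 0.0206
grip_force: 20.6
```

```bash
python3 m.py
```

```text
20.55 F chest [-2.06  1.18  0.5 ] sd [0.68 0.37 0.3 ] P chest mm [ 460.88 -136.76  136.37] w 0.0203
```

Call:
servo_tool(
  series=[
    [[0,0,0],[0,0,0.1],1],
    [[0,0,0],[0,0,0.15],1],
    [[0,0,0],[0,0,0.15],1],
  ],
)

```text
clock: 20.92
position: [0.4771, -0.0596, 0.135]
orientation: [-180.0, -0.0, 9.4]
ft_force: [-3.1, 0.6, 2.4]
width: 0.0203
grip_force: 20.7
```

```bash
python3 m.py
```

```text
21.23 F chest [-2.77  0.7   2.56] sd [0.45 0.54 0.28] P chest mm [ 461.   -136.75  134.98] w 0.0205
```

Call:
servo_tool(
  series=[
    [[0,0,0],[0,0,0.1],1],
    [[0,0,0],[0,0,0.1],1],
  ],
)

```text
clock: 21.48
position: [0.4774, -0.0595, 0.1342]
orientation: [-180.0, -0.0, 9.4]
ft_force: [-3.2, 0.3, 6.0]
width: 0.0208
grip_force: 21.0
```

```bash
python3 m.py
```

```text
21.77 F chest [-2.89  1.05  6.07] sd [0.56 0.38 0.5 ] P chest mm [ 461.22 -136.71  134.24] w 0.0205
```

The handle has bottomed out: z stalls, 6 N, ball height about 172 mm. I relax, release and withdraw upward.

Call:
servo_tool(
  series=[
    [[0,0,0],[0,0,-0.1],1],
    [[0,0,0],[0,0,-0.1],0.2],
    [[0,0,0],[0,0,-0.1],0],
    [[0,0,0],[0,0,-0.1],0],
    [[0,0,0],[0,0,-0.1],0],
    [[0,0,0],[0,0,-0.1],0],
  ],
)

```text
clock: 22.52
position: [0.4771, -0.0596, 0.1349]
orientation: [180.0, -0.0, 9.4]
ft_force: [-0.0, -0.2, 0.2]
width: 0.0426
grip_force: 0.0
```

Call:
servo_tool(
  series=[
    [[0,0,0],[0,0,-1.5],0],
    [[0,0,0],[0,0,-4],0],
    [[0,0,0],[0,0,-7],0],
    [[0,0,0],[0,0,-11],0],
    [[0,0,0],[0,0,-15],0],
    [[0,0,0],[0,0,-18],0],
    [[0,0,0],[0,0,-18],0],
    [[0,0,0],[0,0,-18],0],
  ],
)

```text
clock: 23.52
position: [0.4764, -0.0594, 0.3147]
orientation: [-180.0, 0.0, 9.4]
ft_force: [0.6, -0.7, -0.8]
width: 0.0428
grip_force: 0.0
```

```bash
python3 - <<'E'
from h import *
s=bot.get_state();g=cv2.cvtColor(bot.camera('wrist'),cv2.COLOR_RGB2GRAY)
c=Ro.from_euler('z',9.4,degrees=True).as_matrix()
for h in(0,.2,.4):
    k=c@np.array([.4622+.075*(1-np.cos(h)),-.1367,.172+.075*np.sin(h)]);p=proj('wrist',k,s);print(h,p)
x,y=proj('wrist',c@np.array([.4622,-.1367,.172]),s).astype(int)
w=cv2.resize(g[y-40:y+40,x-40:x+40],None,fx=4,fy=4,interpolation=cv2.INTER_CUBIC)
C=cv2.HoughCircles(w,cv2.HOUGH_GRADIENT,1,60,param1=80,param2=18,minRadius=26,maxRadius=60)
print(None if C is None else C[0][:4]/4+[x-40,y-40,0])
E
```

```text
0 [258.72490102 174.21043312]
0.2 [258.75231771 176.42280935]
0.4 [258.78485063 176.02240216]
[[258.375      178.125        9.64999962]]
```

```bash
python3 -c "
from rig import bot
print(bot.job_done())"
```

```text
the job is handed in; nothing more can be done
None
```

I lifted the bolt's handle, slid the bolt until I felt the end stop at about 6.5 N, backed off 10 mm to the notch, turned the handle down until it bottomed out at about 6 N, let go and handed the job in at about 23.6 s; that it is fully down I judged by feel and position, as I had no picture views left, and the arm stayed well clear of the bottle, jar and pot.

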